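# Roll the carton to the end stop and lift it onto the check scale

### The job

Roll the blue-banded carton along the roller lane until it rests against the yellow end stop, keeping it down on the rollers all the way. Then lift it off and set it down gently, upright, centred and square on the platform of the check scale, and let go. Leave the red-banded carton where it is.

Things in the scene. Friction and masses are not known exactly. Their poses are not given: they have to be found in the camera images.
- carton_centre (a point): Centre (half-way up) of the cardboard carton with a blue tape band round its middle, which stands on the roller lane: 60 mm wide (its x), 90 mm long (its y, along the lane), 75 mm high (its z), about 0.35 kg. The carton's closed, flat faces may be gripped across the 60 mm anywhere in its upper 65 mm.
- stop (a point): Middle of the yellow end stop's black face, level with the roller tops (50 mm above the table). Fixed lane of free, level rollers: its y axis runs along the lane toward the stop, x across; it reaches from y = -310 mm to this face. Carton at the stop: centre at y = -45 mm. Side rails 70 mm apart inside, 98 mm outside, tops 6 mm above the rollers; stop 9 mm thick, top 28 mm above. Rolling drag under 1 N.
- platform (a point): Centre of the top of the check scale's square steel platform, 110 x 110 mm, 45 mm above the table, fixed and rigid. Its x and y axes run along the platform's edges, z up. A column and lever of the tall can seamer stand on its far side, toward the lane, some 60 to 100 mm beyond the carton's straight way from the stop: keep carton and gripper on the robot's side of it.
- other_carton_centre (a point): Centre (half-way up) of a second carton of the same size (60 x 90 x 75 mm) with a red tape band, standing on the table: a bystander, to be left alone.

How it is judged:
On the way:
1. the carton stands on the rollers against the end stop (gap under 12 mm) (y of carton_centre in the frame of stop between -0.057 and -0.035 m and x of carton_centre in the frame of stop between -0.015 and 0.015 m and z of carton_centre in the frame of stop between 0.03 and 0.045 m and linear speed of carton below 0.03 m/s), for 0.2 s.
At the end, for the whole second after the job is handed in: The blue-banded carton stands upright and at rest on the scale, its centre within 15 mm of the platform centre along each platform axis, its sides parallel to the platform edges within 11 degrees (along or across); the red-banded carton is within 20 mm of where it was (x of carton_centre in the frame of platform between -0.015 and 0.015 m and y of carton_centre in the frame of platform between -0.015 and 0.015 m and z of carton_centre in the frame of platform between 0.033 and 0.042 m and angle between carton_centre's own z axis and vertical below 0.1 rad and (angle between the x axis of carton_centre and the x axis of platform, either way round below 0.2 rad or angle between the x axis of carton_centre and the y axis of platform, either way round below 0.2 rad) and linear speed of carton below 0.02 m/s and distance of other_carton_centre from where it was at the start of the episode below 0.02 m); the robot touches nothing.
It fails at once if the carton is lifted more than 15 mm off the rollers over the lane while it is still more than 60 mm short of the stop (y of carton_centre in the frame of stop between -0.31 and -0.105 m and x of carton_centre in the frame of stop between -0.05 and 0.05 m and z of carton_centre in the frame of stop above 0.0525 m).
It fails at once if the carton is dropped onto the scale from more than 25 mm (horizontal distance between carton_centre and platform below 0.06 m and z of carton_centre in the frame of platform above 0.0625 m and contact force between carton and the fingers below 0.05 N).
It fails at once if the red-banded carton is moved more than 20 mm (distance of other_carton_centre from where it was at the start of the episode above 0.02 m).
It also fails if it takes over 51 s, if anything falls off the work surface, if the arm or the gripper's body presses on something with over 40 N, if the wrist force passes 120 N, or if a joint passes its speed limit or range.

### The arm

A 7-joint arm with a two-finger parallel gripper is mounted at the origin on a cart in front of the work surface, level with it; the furniture and walls round the work are solid. World frame = base frame: x ahead of the robot, y to its left, z up, the work surface at z = 0. Lengths are in m, angles in rad, forces in N, time in s.
With the tool pointing down it reaches from about 0.4 to 0.85 m from the base axis. Payload 6.9 kg.
Tool frame: the origin (TCP) lies on the mounting face of the last link; the fingertips stand 173 mm ahead of it and the grasp point (between the pads) lies 155 mm ahead of it; z points along the fingers, y is the direction in which the jaws open and shut (so a half turn about z gives the same grasp; the last joint's range is limited). The gripper opens to 85 mm and grips with 20 to 120 N. Pads are 22 mm wide; open, the fingers measure 114 mm over their backs; the gripper's body (76 mm by 85 mm) begins 54 mm behind the grasp point. The pads swing forward as they close: fully open they stand 13 mm farther back than shut.
Start: joints at [-1.024, 0.507, -0.238, 1.5, 0.126, 1.149, -0.155], TCP at [0.267, 0.565, 0.405] pointing down, gripper open.
Joint ranges: [-3.08, 3.08], [-0.24, 2.05], [-1.43, 1.35], [0, 2.5], [-1.52, 4.66], [0.17, 1.96], [-2.89, 2.89]. Speed limits (rad/s): [2.39, 2.39, 3.14, 3.14, 3.14, 3.14, 3.14].

### API

Orientations are given as a rotation vector (axis times angle).
In Python, from cell import * gives the robot as it stands.
- The arm moves only by the tool servo_tool, never from a script. Its argument "series" is one flat list of numbers, 5 for each row, row after row: the shift along the tool's x, y, z in m, then the turn about the tool's z in degrees, then the finger opening in m, from 0 to 0.0854. A call has 1 to 12 rows; each row is the pose to reach, as a shift and turn from the pose measured when the call began, along the tool's axes at that moment; what a row does not reach only later rows make up. A row lasts 1/10 s, in which the tool goes at most 50 mm and 8.59 degrees, less where a joint would pass 70% of its speed; a pose out of reach is approached as far as the arm can. A call with a gripper value outside its range is refused whole. The fingers move at their own pace and stop on an object; "squeeze" is the grip in N (left out, the last holds). Time passes only in rows, so rows that repeat a pose let the fingers close. It gives the time, the measured TCP pose, the force and the opening at its end, in the units of the state.
- read_state(): the state, without advancing time (a new reading comes with each control period).
- snapshot(name): name is "scene" or "top"; returns a dict with "image" (480x640x3 uint8, red, green, blue), "depth" (480x640 float32, m along the optical axis (not along the pixel's ray), 0 where there is no reading), "K" (3x3 intrinsics, pixels), "k1" (the pictures are not rectified: a ray, as slopes to the right and down, at radius r is drawn at 1 + k1 r^2 times it, then the intrinsics apply), "R" (3x3) and "t" (3): a world point X has camera coordinates R X + t. Camera axes: x right, y down, z forward; pixel columns grow to the right and rows downward; lengths in m; the calibration is good to about 2 mm. A picture is of the moment at which its call begins.
- hand_in(): hands the job in, once; it reports no verdict.
Trained networks look in the newest picture that a camera, given by its name, has taken for a name from the list of things; names that differ only in an ending like _2 or _b are one class to them, and where a whole thing is asked for, a point or a joint stands for the part that bears it (a point fixed in the world has none). Each returns a list of dicts, best first, with "confidence" (0 to 1); they miss things now and then, are a little off and sometimes report something else, mostly with a low value. They report only what shows in the picture. A call takes as long as a camera call.
- look_for(thing, camera): "rect" ([left, top, right, bottom] in pixels, round what is visible of it).
- silhouettes(thing, camera): "region" (480x640 bool, what is visible of it) and "rect" ([left, top, right, bottom] in pixels, round what is visible of it).
The state is a dict: "time_s": time; "joint_positions": joint angles; "joint_velocities": joint speeds; "joint_torque": joint torques, N m; "tcp_pos": TCP position; "tcp_rot": TCP orientation; "ft_force": force on the tool from outside, world axes, zero at the start; "ft_torque": the same for the moment, N m; "grip_width": finger opening in m.
Only numpy, scipy, OpenCV 4.12 (cv2) and the standard library are available. Lean on these libraries where they do the work, as an engineer would, in place of code of your own. Each camera call takes 0.05 s, during which the arm holds its last target. There are 200 camera calls.

## Working session

There is one attempt and no reset: what is moved stays moved. The work goes in short steps, Python scripts to look and compute and a tool call to move; the robot and the scene stay as the last step left them, time stands still between calls to the robot, and variables do not carry over. Pictures are saved under pics/ and viewed, about 8 in all and at most 12, crops included, and the job is handed in when it is done.

Besides the shell and the picture viewer there is one more tool, called after "Call:" as name(argument=value, ...), one argument or row to a line, values as JSON. servo_tool: Moves the arm, as the interface text tells. Its arguments: {"type":"object","properties":{"series":{"type":"array","items":{"type":"number"}},"squeeze":{"type":"number"}},"required":["series"]}

```bash
mkdir -p pics
cat > h.py <<'E'
from cell import *
import numpy as np, cv2
from scipy.spatial.transform import Rotation as Ro
def cloud(s):
    h,w=s["depth"].shape; K=np.array(s["K"]); v,u=np.mgrid[0:h,0:w]
    x=(u-K[0,2])/K[0,0]; y=(v-K[1,2])/K[1,1]; a,b=x.copy(),y.copy()
    for _ in range(8):
        f=1+s["k1"]*(a*a+b*b); a,b=x/f,y/f
    d=s["depth"]; P=np.stack([a*d,b*d,d],-1)
    W=(P-np.array(s["t"]))@np.array(s["R"]); W[d<=0]=np.nan
    return W
E
python3 - <<'E'
from h import *
s={k:v for k,v in read_state().items()}
print({k:np.round(v,3).tolist() for k,v in s.items()})
for c in ("scene","top"):
    s=snapshot(c); cv2.imwrite(f"pics/{c}1.png",s["image"][...,::-1]); W=cloud(s)
    np.savez(f"{c}1.npz",W=W,image=s["image"])
    print(c,"cam pos",-np.array(s["R"]).T@s["t"],s["k1"])
    for t in ("carton_centre","stop","platform","other_carton_centre"):
        for r in silhouettes(t,c)[:2]:
            P=W[r["region"]]; P=P[~np.isnan(P[:,0])]
            print(t,round(r["confidence"],2),np.round(r["rect"]).tolist(),np.round(np.percentile(P,[5,50,95],axis=0),3).tolist() if len(P) else None)
E
```

```text
{'time_s': 0.0, 'joint_positions': [-1.024, 0.508, -0.237, 1.501, 0.126, 1.149, -0.155], 'joint_velocities': [0.002, 0.002, 0.001, 0.001, -0.0, 0.0, -0.001], 'joint_torque': [0.0, -62.06, -2.186, -24.965, 0.013, 0.012, -0.0], 'tcp_pos': [0.267, 0.565, 0.404], 'tcp_rot': [-0.688, -3.065, 0.003], 'ft_force': [-0.8, -0.514, 0.791], 'ft_torque': [-0.041, 0.016, -0.012], 'grip_width': 0.085}
scene cam pos [-0.05550471 -0.80431992  0.59382747] 0.049988801048397896
carton_centre 0.68 [385.0, 295.0, 447.0, 366.0] [[0.431, -0.298, 0.055], [0.443, -0.272, 0.104], [0.489, -0.215, 0.126]]
stop 0.84 [325.0, 280.0, 483.0, 421.0] [[0.413, -0.356, 0.004], [0.429, -0.245, 0.043], [0.503, -0.054, 0.06]]
platform 0.76 [265.0, 247.0, 328.0, 287.0] [[0.401, 0.103, 0.011], [0.444, 0.136, 0.043], [0.503, 0.201, 0.046]]
other_carton_centre 0.75 [237.0, 214.0, 279.0, 259.0] [[0.391, 0.302, 0.005], [0.426, 0.309, 0.05], [0.475, 0.354, 0.076]]
top cam pos [0.21655242 0.00788749 1.47327972] -0.11664561549521839
carton_centre 0.91 [403.0, 229.0, 450.0, 260.0] [[0.434, -0.293, 0.07], [0.459, -0.249, 0.124], [0.49, -0.208, 0.129]]
stop 0.86 [337.0, 229.0, 466.0, 275.0] [[0.415, -0.345, -0.001], [0.448, -0.161, 0.045], [0.505, -0.055, 0.059]]
platform 0.85 [238.0, 224.0, 282.0, 274.0] [[0.406, 0.112, 0.038], [0.456, 0.16, 0.044], [0.507, 0.208, 0.049]]
other_carton_centre 0.78 [172.0, 234.0, 202.0, 275.0] [[0.394, 0.305, 0.017], [0.435, 0.331, 0.073], [0.478, 0.364, 0.079]]
```

View pics/scene1.png

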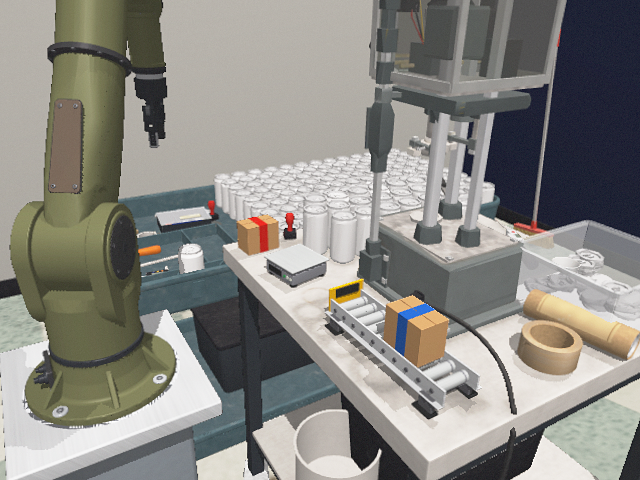

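View pics/top1.png

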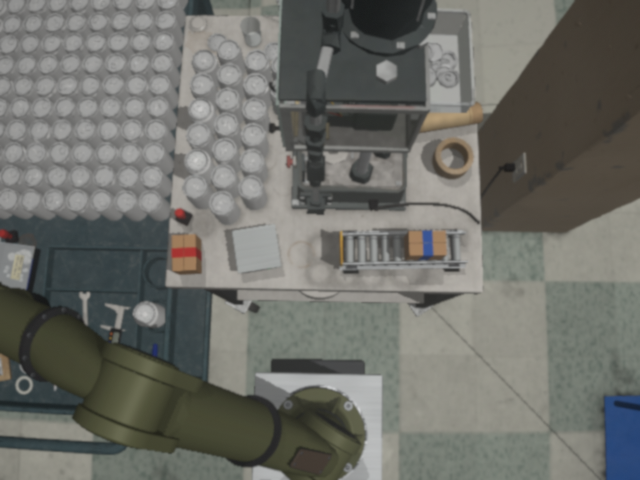

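Run:
```python
from h import *
D=np.load("top1.npz");W=D["W"];S=np.load("scene1.npz")["W"]
def rect(P,n):
    r=cv2.minAreaRect((P[:,:2]*1000).astype(np.float32)); print(n,len(P),np.round(r[0],1),np.round(r[1],1),round(r[2],1),"medz",round(float(np.median(P[:,2])),4))
def sel(W,x0,x1,y0,y1,z0,z1):
    P=W.reshape(-1,3);P=P[~np.isnan(P[:,0])];return P[(P>[x0,y0,z0]).all(1)&(P<[x1,y1,z1]).all(1)]
for n,w in (("top",W),("scene",S)):
    print(n)
    rect(sel(w,.38,.54,-.36,-.17,.115,.14),"carton top")
    rect(sel(w,.36,.54,.09,.23,.035,.055),"platform")
    rect(sel(w,.36,.54,.28,.40,.066,.085),"red top")
    rect(sel(w,.38,.56,-.40,-.0,.035,.064),"lane")
    rect(sel(w,.38,.56,-.12,-.0,.068,.09),"stop top")
    P=sel(w,.38,.7,-.2,.25,.1,.5)
    if len(P): print("tall",np.round([P.min(0),P.max(0)],3).tolist())
```

```text
top
carton top 985 [ 464.1 -252.6] [62.5 92. ] 1.5 medz 0.1248
platform 1875 [473.4 164.5] [143.7 108.3] 10.4 medz 0.0442
red top 938 [466.9 339.3] [149.5  62.6] 4.6 medz 0.0743
lane 2057 [ 488.6 -190.5] [381.  142.6] 90.0 medz 0.0484
stop top 119 [490.  -37.8] [143.4  27.5] 19.7 medz 0.0765
tall [[0.522, -0.2, 0.1], [0.7, 0.25, 0.5]]
scene
carton top 1356 [ 461.9 -254.3] [62.6 93.2] 1.3 medz 0.1245
platform 1169 [473.4 163.5] [149.8 114.5] 10.6 medz 0.0446
red top 462 [465.4 335.5] [150.3  68.2] 2.8 medz 0.0745
lane 4529 [ 487.5 -191.4] [144.9 382.2] 0.0 medz 0.048
stop top 271 [490.2 -38.4] [151.4  30.2] 20.4 medz 0.0749
tall [[0.518, -0.2, 0.1], [0.7, 0.25, 0.5]]
```

The scene picture shows the blue carton on the lane (≈415,330), with the yellow stop at its far end (345,292). The scale is at (297,265), the red carton at (258,235), and the seamer column at (372,250) beside the straight path. The top picture agrees: carton (426,243), stop (341,247), platform (256,248). I'll refine the edges next.

Run:
```python
from h import *
st=read_state(); R=Ro.from_rotvec(st["tcp_rot"]).as_matrix(); print("tool axes\n",R.round(3).T)
D={c:np.load(c+"1.npz") for c in("top","scene")}
def rect(P,n):
    r=cv2.minAreaRect((P[:,:2]*1000).astype(np.float32)); print(n,len(P),np.round(r[0],1),np.round(r[1],1),round(r[2],1),np.median(P[:,2]).round(4))
for c in("top","scene"):
    W=D[c]["W"]; im=D[c]["image"]; hsv=cv2.cvtColor(im,cv2.COLOR_RGB2HSV)
    def comp(m,seed,n):
        k,l,s,ce=cv2.connectedComponentsWithStats(m.astype(np.uint8),connectivity=4)
        d=np.where(m,np.hypot(W[...,0]-seed[0],W[...,1]-seed[1]),9); i=np.unravel_index(np.nanargmin(d),d.shape)
        P=W[l==l[i]]; rect(P,c+" "+n); return P
    z=W[...,2]
    comp((z>.037)&(z<.053),(.456,.16),"platform")
    comp((z>.068)&(z<.082),(.435,.333),"red")
    y=(hsv[...,0]>18)&(hsv[...,0]<32)&(hsv[...,1]>150)&(z>.02)&(z<.09)&(np.abs(W[...,1]+.05)<.05)
    P=W[y]; print("yellow",len(P),np.percentile(P,[2,50,98],axis=0).round(3).tolist()); rect(P,"yellow")
    # rails: points z .052-.06
    for x0,x1 in((.40,.435),(.49,.53)):
        m=(z>.052)&(z<.061)&(W[...,0]>x0)&(W[...,0]<x1)&(W[...,1]>-.36)&(W[...,1]<-.06)
        P=W[m]
        if len(P)>10: print("rail",len(P),np.polyfit(P[:,1],P[:,0],1).round(4),np.percentile(P[:,:2],[2,98],axis=0).round(3).tolist())
```

```text
tool axes
 [[-0.904  0.428  0.   ]
 [ 0.428  0.904 -0.   ]
 [-0.    -0.    -1.   ]]
top platform 1844 [457.4 161.5] [111.1 108.1] 10.4 0.0442
top red 896 [438.5 337. ] [92.3 62.6] 4.6 0.0744
yellow 9 [[0.461, -0.05, 0.073], [0.469, -0.05, 0.077], [0.479, -0.05, 0.081]]
yellow 9 [470.  -49.9] [19.   0.3] 1.7 0.0772
rail 212 [-0.0304  0.4211] [[0.422, -0.353], [0.435, -0.069]]
rail 136 [-0.0337  0.4932] [[0.491, -0.357], [0.508, -0.063]]
scene platform 1068 [454.9 160.1] [112.2 114.5] 10.6 0.0446
scene red 419 [436.9 334.2] [91.9 68.2] 3.4 0.0747
yellow 331 [[0.416, -0.056, 0.039], [0.452, -0.053, 0.057], [0.493, -0.049, 0.078]]
yellow 331 [455.4 -53.2] [81.5 11. ] 2.7 0.0574
rail 566 [-0.0381  0.4179] [[0.419, -0.353], [0.434, -0.072]]
rail 199 [-0.0347  0.4905] [[0.491, -0.357], [0.505, -0.064]]
```

Call:
servo_tool(
  series=[-0.015,-0.013,0,4,0.085,-0.045,-0.04,0,10,0.085,-0.08,-0.072,0,18,0.085,-0.115,-0.103,0,26,0.085,-0.15,-0.134,0,34,0.085,-0.185,-0.166,0,42,0.085,-0.22,-0.197,0,50,0.085,-0.255,-0.228,0,57,0.085,-0.285,-0.255,0,61,0.085,-0.312,-0.28,0,63,0.085,-0.327,-0.293,0,63,0.085,-0.327,-0.293,0,63,0.085],
  squeeze=40,
)

```text
time_s: 1.7
tcp_pos: [0.4386, 0.1573, 0.405]
tcp_rot: [2.193, 2.247, 0.0]
ft_force: [-0.6, 0.5, -0.2]
grip_width: 0.085
```

```bash
cat > go.py <<'E'
# usage: go.py x y ztcp yaw_of_tool_y_deg
import sys; from h import *
st=read_state(); R=Ro.from_rotvec(st["tcp_rot"]).as_matrix(); p=np.array(st["tcp_pos"])
t=np.array([float(a) for a in sys.argv[1:4]]); yaw=np.degrees(np.arctan2(R[1,1],R[0,1]))
d=R.T@(t-p); turn=-(((float(sys.argv[4])-yaw)+90)%180-90)
print("t",round(st["time_s"],2),"p",p.round(4),"yaw",yaw.round(2),"tilt",R[:,2].round(3),"F",np.round(st["ft_force"],1),"w",round(st["grip_width"],4),"q",np.round(st["joint_positions"],2))
print("shift",d.round(4),"turn",turn.round(2))
E
python3 go.py 0.463 -0.253 0.33 1.8
```

```text
t 1.7 p [0.4386 0.1573 0.405 ] yaw 1.38 tilt [ 0.001 -0.001 -1.   ] F [-0.6  0.5 -0.2] w 0.085 q [-0.5   0.26  0.14  1.9  -0.04  0.98 -0.32]
shift [-0.4107  0.0145  0.0754] turn -0.42
```

Call:
servo_tool(
  series=[-0.02,0.001,0,0,0.085,-0.06,0.002,0,0,0.085,-0.105,0.004,0.01,0,0.085,-0.15,0.005,0.02,0,0.085,-0.195,0.007,0.03,0,0.085,-0.24,0.009,0.04,0,0.085,-0.285,0.01,0.05,0,0.085,-0.33,0.012,0.06,0,0.085,-0.37,0.013,0.07,0,0.085,-0.4,0.0145,0.075,-0.4,0.085,-0.4107,0.0145,0.075,-0.4,0.085,-0.4107,0.0145,0.075,-0.4,0.085],
)

```text
time_s: 2.9
tcp_pos: [0.4632, -0.2536, 0.3303]
tcp_rot: [2.188, 2.253, -0.0]
ft_force: [0.4, -0.3, 0.3]
grip_width: 0.0854
```

```bash
python3 go.py 0.463 -0.253 0.252 1.8
python3 - <<'E'
from h import *
s=snapshot("scene"); cv2.imwrite("pics/s2.png",cv2.resize(s["image"][150:450,240:560,::-1],None,fx=2,fy=2))
E
```

```text
t 2.9 p [ 0.4632 -0.2536  0.3303] yaw 1.68 tilt [ 0.001 -0.001 -1.   ] F [ 0.4 -0.3  0.3] w 0.0854 q [ 0.28  0.44  0.26  1.87 -0.14  0.85  0.64]
shift [ 0.0007 -0.0003  0.0783] turn -0.12
```

View pics/s2.png

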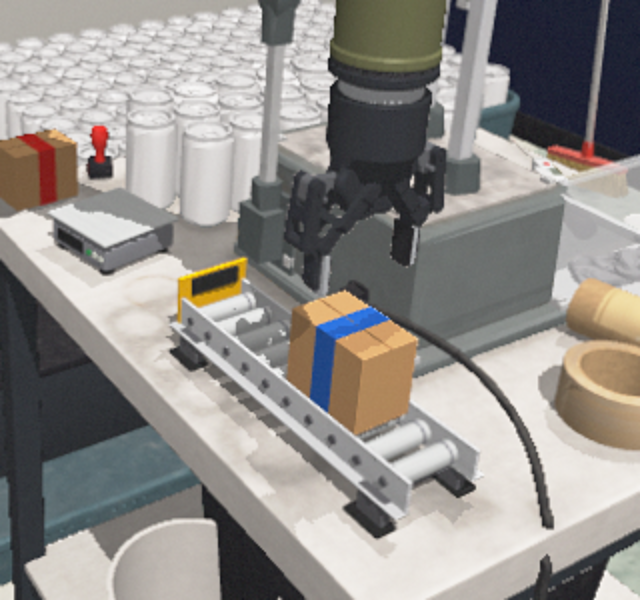

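The carton is under the open fingers (crop ≈355,360), with both jaws clear. Before descending I'll check how close the seamer is to the path.

Run:
```python
from h import *
for c in("top","scene"):
    P=np.load(c+"1.npz")["W"].reshape(-1,3);P=P[~np.isnan(P[:,0])]
    for y0 in np.arange(-.36,.28,.08):
        q=P[(P[:,1]>y0)&(P[:,1]<y0+.08)&(P[:,2]>.085)&(P[:,2]<.6)&(P[:,0]>.505)&(P[:,0]<.66)]
        if len(q): print(c,round(y0,2),len(q),"minx",np.percentile(q[:,0],1).round(3),"z",q[:,2].min().round(3),q[:,2].max().round(3))
```

```text
top -0.28 5 minx 0.591 z 0.098 0.151
top -0.2 2064 minx 0.57 z 0.085 0.6
top -0.12 2988 minx 0.57 z 0.085 0.6
top -0.04 3075 minx 0.55 z 0.085 0.6
top 0.04 1074 minx 0.551 z 0.085 0.599
top 0.12 908 minx 0.562 z 0.085 0.131
top 0.2 1298 minx 0.523 z 0.085 0.131
scene -0.28 430 minx 0.588 z 0.085 0.156
scene -0.2 8163 minx 0.569 z 0.085 0.589
scene -0.12 6884 minx 0.568 z 0.085 0.589
scene -0.04 7368 minx 0.548 z 0.085 0.588
scene 0.04 692 minx 0.549 z 0.089 0.587
scene 0.12 824 minx 0.559 z 0.085 0.125
scene 0.2 851 minx 0.52 z 0.085 0.124
```

Call:
servo_tool(
  series=[0,0,0.015,0,0.085,0,0,0.035,0,0.085,0,0,0.055,0,0.085,0,0,0.07,0,0.085,0.0,0,0.078,0,0.085,0,0,0.078,0,0.085,0,0,0.078,0,0.085],
)

```text
time_s: 3.65
tcp_pos: [0.4639, -0.2514, 0.253]
tcp_rot: [2.184, 2.256, 0.002]
ft_force: [0.4, -0.1, 0.0]
grip_width: 0.0847
```

Call:
servo_tool(
  series=[0,0,0,0,0.07,0,0,0,0,0.062,0,0,0,0,0.055,0,0,0,0,0.05,0,0,0,0,0.05,0,0,0,0,0.05,0,0,0,0,0.05,0,0,0,0,0.05],
  squeeze=30,
)

```text
time_s: 4.45
tcp_pos: [0.4641, -0.2516, 0.2539]
tcp_rot: [2.183, 2.255, 0.003]
ft_force: [-0.9, 0.6, 6.4]
grip_width: 0.0598
```

```bash
python3 go.py 0.4585 -0.101 0.253 1.8
```

```text
t 4.45 p [ 0.4641 -0.2516  0.2539] yaw 1.85 tilt [ 0.003 -0.001 -1.   ] F [-0.9  0.6  6.4] w 0.0598 q [ 0.3   0.54  0.22  1.95 -0.19  0.66  0.67]
shift [ 0.1507 -0.0007  0.0008] turn 0.05
```

Call:
servo_tool(
  series=[0.006,0,0,0,0.05,0.018,0,0,0,0.05,0.032,0,0,0,0.05,0.047,0,0,0,0.05,0.062,0,0,0,0.05,0.077,0,0,0,0.05,0.092,0,0,0,0.05,0.107,0,0,0,0.05,0.12,0,0,0,0.05,0.13,0,0,0,0.05,0.135,0,0,0,0.05,0.135,0,0,0,0.05],
)

```text
time_s: 5.65
tcp_pos: [0.4593, -0.1151, 0.2539]
tcp_rot: [2.183, 2.258, 0.003]
ft_force: [-2.9, 0.1, 6.3]
grip_width: 0.06
```

```bash
python3 go.py 0.4585 -0.101 0.253 1.8
python3 - <<'E'
from h import *
s=snapshot("scene"); cv2.imwrite("pics/s3.png",cv2.resize(s["image"][200:420,260:500,::-1],None,fx=3,fy=2.7))
E
```

```text
t 5.65 p [ 0.4593 -0.1151  0.2539] yaw 1.94 tilt [ 0.002  0.    -1.   ] F [-2.9  0.1  6.3] w 0.06 q [ 0.03  0.48  0.24  2.09 -0.2   0.59  0.44]
shift [ 0.0141 -0.0004  0.0009] turn 0.14
```

View pics/s3.png

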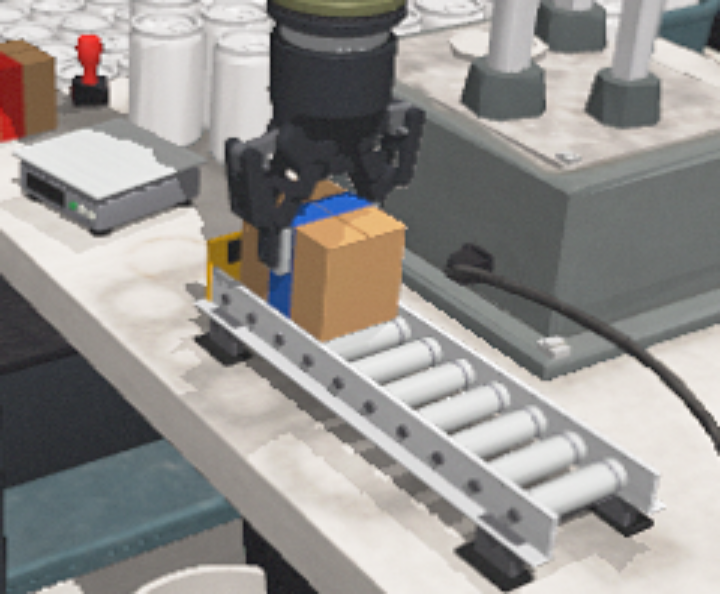

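The carton (crop 330,265) is on the rollers, gripped, and just short of the yellow stop (220,265). I'll creep forward until there is contact force.

Call:
servo_tool(
  series=[0.003,0,0,0,0.05,0.006,0,0,0,0.05,0.009,0,0,0,0.05,0.011,0,0,0,0.05,0.0125,0,0,0,0.05,0.014,0,0,0,0.05,0.014,0,0,0,0.05],
)

```text
time_s: 6.4
tcp_pos: [0.4588, -0.1013, 0.2539]
tcp_rot: [2.183, 2.258, 0.003]
ft_force: [-2.7, 0.7, 3.5]
grip_width: 0.0597
```

Call:
servo_tool(
  series=[0.0015,0,0,0,0.05,0.003,0,0,0,0.05,0.0045,0,0,0,0.05,0.0045,0,0,0,0.05],
)

```text
time_s: 6.8
tcp_pos: [0.4586, -0.0994, 0.2541]
tcp_rot: [2.182, 2.253, -0.001]
ft_force: [-2.3, -11.0, 3.2]
grip_width: 0.0598
```

Contact: 11 N against the stop, and the tool stalled 2.6 mm short of its target. I'll hold there, then measure the carton relative to the gripper.

Call:
servo_tool(
  series=[-0.0005,0,0,0,0.05,-0.0005,0,0,0,0.05,-0.0005,0,0,0,0.05,-0.0005,0,0,0,0.05,-0.0005,0,0,0,0.05],
)

```text
time_s: 7.3
tcp_pos: [0.4587, -0.0996, 0.2539]
tcp_rot: [2.182, 2.254, -0.001]
ft_force: [-0.8, 0.0, -0.6]
grip_width: 0.0596
```

```bash
cat > carton.py <<'E'
from h import *
import sys
zt=float(sys.argv[1])
for c in("scene","top"):
    s=snapshot(c);W=cloud(s)
    for r in silhouettes("carton_centre",c)[:1]:
        P=W[r["region"]];P=P[~np.isnan(P[:,0])]
        print(c,round(r["confidence"],2),np.percentile(P,[3,50,97],axis=0).round(3).tolist())
        T=P[(abs(P[:,2]-zt)<.007)]
        if len(T)>20: print("top rect",len(T),cv2.minAreaRect((T[:,:2]*1000).astype(np.float32)), "z",np.median(T[:,2]).round(4))
        B=P[P[:,2]<zt-.01]
        if len(B)>20: print("sides",cv2.minAreaRect((B[:,:2]*1000).astype(np.float32)))
E
python3 carton.py 0.125; python3 go.py 0.457 0.161 0.33 10.5
```

```text
scene 0.69 [[0.399, 0.102, 0.01], [0.444, 0.136, 0.044], [0.505, 0.205, 0.046]]
sides ((475.4693908691406, 163.22857666015625), (155.27537536621094, 110.64971923828125), 10.916360855102539)
t 7.5 p [ 0.4587 -0.0997  0.254 ] yaw 1.84 tilt [ 0.003 -0.003 -1.   ] F [-0.3 -0.5 -0.5] w 0.0601 q [-0.01  0.48  0.24  2.1  -0.2   0.58  0.41]
shift [ 0.2603  0.0069 -0.077 ] turn -8.66
```

The network took the scale for the carton here, because the gripper hides the carton. The force contact and the pose (centre ≈ stop face − 45 mm) agree that it is at the stop. Next I'll firm the grip and lift.

Call:
servo_tool(
  series=[-0.002,0,0,0,0.05,-0.002,0,0,0,0.05,-0.002,0,-0.006,0,0.05,-0.002,0,-0.015,0,0.05,-0.002,0,-0.027,0,0.05,-0.002,0,-0.04,0,0.05,-0.002,0,-0.053,0,0.05,-0.002,0,-0.065,0,0.05,-0.002,0,-0.073,0,0.05,-0.002,0,-0.077,0,0.05,-0.002,0,-0.077,0,0.05],
  squeeze=50,
)

```text
time_s: 8.6
tcp_pos: [0.4586, -0.1014, 0.3315]
tcp_rot: [2.182, 2.253, 0.0]
ft_force: [-0.3, -0.6, -3.6]
grip_width: 0.0595
```

```bash
python3 go.py 0.4565 0.163 0.33 10.5;  python3 - <<'E'
from h import *
s=snapshot("scene"); cv2.imwrite("pics/s4.png",cv2.resize(s["image"][160:380,240:480,::-1],None,fx=3,fy=2.7))
W=cloud(s);h=cv2.cvtColor(s["image"],cv2.COLOR_RGB2HSV)
m=(h[...,0]>5)&(h[...,0]<18)&(h[...,1]>80)&(abs(W[...,0]-.458)<.06)&(abs(W[...,1]+.1)<.08)&(W[...,2]>.08)
P=W[m];print(len(P),np.percentile(P,[2,10,50,90,98],axis=0).round(3).tolist())
# rear (-y) face
B=P[P[:,1]<-.13];print("rear",len(B),np.median(B,axis=0).round(4),np.polyfit(B[:,0],B[:,1],1),np.percentile(B[:,2],[1,99]))
E
```

```text
t 8.6 p [ 0.4586 -0.1014  0.3315] yaw 1.85 tilt [ 0.004 -0.004 -1.   ] F [-0.3 -0.6 -3.6] w 0.0595 q [-0.05  0.36  0.29  2.01 -0.14  0.79  0.36]
shift [0.2643 0.0064 0.0005] turn -8.65
1835 [[0.427, -0.151, 0.13], [0.428, -0.15, 0.137], [0.444, -0.147, 0.171], [0.48, -0.08, 0.202], [0.487, -0.064, 0.203]]
rear 1320 [ 0.4514 -0.1479  0.1706] [-0.07206438 -0.11322964] [0.1292709  0.20312516]
```

View pics/s4.png

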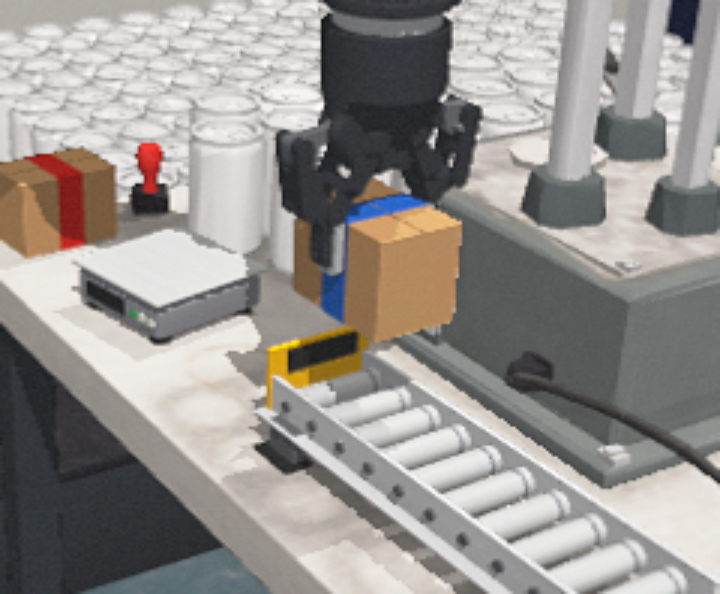

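The carton (crop 390,270) is held upright, clear of the stop (315,360). Its rear face at y≈-0.148 puts the centre 2 mm behind the tool. Now I'll cross to the scale, bowed slightly toward the robot.

Call:
servo_tool(
  series=[0.008,-0.003,0,0,0.05,0.028,-0.008,0,0,0.05,0.055,-0.012,0,-1,0.05,0.085,-0.014,0,-2,0.05,0.115,-0.014,0,-3.5,0.05,0.145,-0.012,0,-5,0.05,0.175,-0.009,0,-6.5,0.05,0.205,-0.005,0,-7.5,0.05,0.23,0,0,-8.6,0.05,0.25,0.004,0,-8.6,0.05,0.261,0.006,0,-8.6,0.05,0.264,0.0065,0,-8.6,0.05],
)

```text
time_s: 9.85
tcp_pos: [0.4561, 0.164, 0.3296]
tcp_rot: [2.005, 2.413, -0.002]
ft_force: [0.0, -0.3, -3.0]
grip_width: 0.0592
```

Call:
servo_tool(
  series=[0,0,0,0,0.05,0,0,0,0,0.05],
)

```text
time_s: 10.05
tcp_pos: [0.4558, 0.1631, 0.3294]
tcp_rot: [2.007, 2.412, -0.004]
ft_force: [-0.5, -0.8, -2.9]
grip_width: 0.0594
```

```bash
python3 go.py 0.4565 0.163 0.249 10.5;  python3 - <<'E'
from h import *
s=snapshot("scene"); cv2.imwrite("pics/s5.png",cv2.resize(s["image"][140:340,200:400,::-1],None,fx=3,fy=3))
W=cloud(s);h=cv2.cvtColor(s["image"],cv2.COLOR_RGB2HSV)
m=(h[...,0]>5)&(h[...,0]<18)&(h[...,1]>80)&(abs(W[...,0]-.458)<.07)&(abs(W[...,1]-.16)<.09)&(W[...,2]>.1)
P=W[m];print(len(P),np.percentile(P,[1,50,99],axis=0).round(4).tolist())
B=P[P[:,1]<.125];print("rear",np.median(B,axis=0).round(4),np.polyfit(B[:,0],B[:,1],1))
z=W[...,2];Q=W[(z>.038)&(z<.052)&(abs(W[...,0]-.457)<.075)&(abs(W[...,1]-.161)<.075)]
print("plat",len(Q),cv2.minAreaRect((Q[:,:2]*1000).astype(np.float32)),np.median(Q[:,2]))
E
```

```text
t 10.05 p [0.4558 0.1631 0.3294] yaw 10.49 tilt [ 0.002 -0.004 -1.   ] F [-0.5 -0.8 -2.9] w 0.0594 q [-0.54  0.38  0.2   1.97 -0.1   0.8  -0.1 ]
shift [0.0002 0.0006 0.0804] turn -0.01
1244 [[0.4179, 0.1099, 0.1275], [0.4448, 0.1198, 0.1679], [0.4884, 0.1975, 0.2012]]
rear [0.4547 0.1165 0.1664] [0.08579961 0.07739546]
plat 1107 ((469.0718688964844, 165.23977661132812), (145.13003540039062, 117.37226867675781), 11.342499732971191) 0.044618313328516984
```

View pics/s5.png

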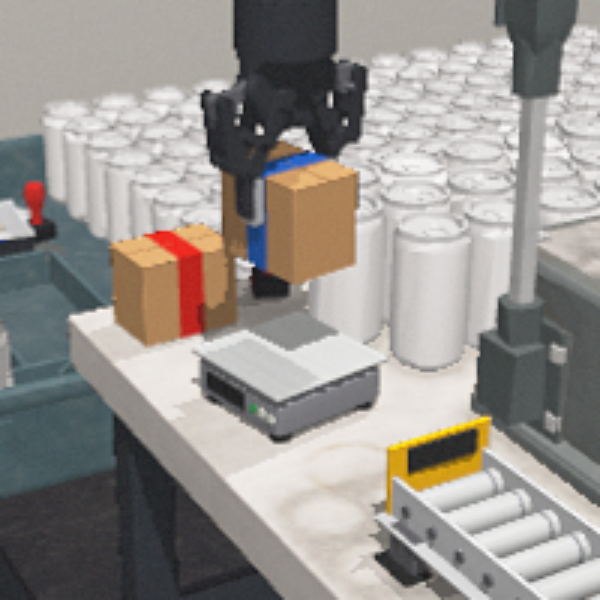

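The carton (crop 290,220) is above the scale (290,360) and square to it, and its centre (≈0.456, 0.161) matches the platform's. I'll lower it to just above the surface.

Call:
servo_tool(
  series=[0,0.0005,0.008,0,0.05,0,0.0005,0.022,0,0.05,0,0.0005,0.036,0,0.05,0,0.0005,0.05,0,0.05,0,0.0005,0.061,0,0.05,0,0.0005,0.068,0,0.05,0,0.0005,0.072,0,0.05,0,0.0005,0.074,0,0.05,0,0.0005,0.0755,0,0.05,0,0.0005,0.077,0,0.05,0,0.0005,0.077,0,0.05],
)

```text
time_s: 11.2
tcp_pos: [0.4566, 0.1627, 0.2526]
tcp_rot: [2.007, 2.412, -0.003]
ft_force: [0.0, -0.7, -2.9]
grip_width: 0.0596
```

Call:
servo_tool(
  series=[0,0,0.001,0,0.05,0,0,0.002,0,0.05,0,0,0.003,0,0.05,0,0,0.003,0,0.05],
)

```text
time_s: 11.6
tcp_pos: [0.4565, 0.1627, 0.2495]
tcp_rot: [2.007, 2.412, -0.003]
ft_force: [-0.6, 0.8, -3.2]
grip_width: 0.0596
```

Call:
servo_tool(
  series=[0,0,0.0007,0,0.05,0,0,0.0014,0,0.05,0,0,0.0014,0,0.05],
)

```text
time_s: 11.9
tcp_pos: [0.4565, 0.1625, 0.249]
tcp_rot: [2.007, 2.411, -0.002]
ft_force: [-3.4, -2.0, 9.5]
grip_width: 0.0596
```

Landed: the force went from −3 to +9.5 N. I'll release slowly and then retreat straight up.

Call:
servo_tool(
  series=[0,0,-0.0005,0,0.05,0,0,-0.0005,0,0.061,0,0,-0.0005,0,0.065,0,0,-0.0005,0,0.072,0,0,-0.0005,0,0.08,0,0,-0.0005,0,0.083,0,0,-0.0005,0,0.083,0,0,-0.0005,0,0.083],
  squeeze=20,
)

```text
time_s: 12.7
tcp_pos: [0.4565, 0.1625, 0.2495]
tcp_rot: [2.007, 2.412, -0.002]
ft_force: [-0.2, 0.8, 0.7]
grip_width: 0.0829
```

```bash
python3 go.py 0.4565 0.1625 0.38 10.5
```

```text
t 12.7 p [0.4565 0.1625 0.2495] yaw 10.47 tilt [ 0.002 -0.004 -1.   ] F [-0.2  0.8  0.7] w 0.0829 q [-0.51  0.5   0.17  2.07 -0.14  0.59 -0.06]
shift [-0.0006  0.0002 -0.1305] turn -0.03
```

Call:
servo_tool(
  series=[0,0,-0.008,0,0.083,0,0,-0.02,0,0.083,0,0,-0.035,0,0.083,0,0,-0.055,0,0.083,0,0,-0.075,0,0.083,0,0,-0.095,0,0.083,0,0,-0.115,0,0.083,0,0,-0.13,0,0.083,0,0,-0.14,0,0.083,0,0,-0.15,0,0.083,0,0,-0.15,0,0.083,0,0,-0.15,0,0.083],
)

```text
time_s: 13.9
tcp_pos: [0.456, 0.1631, 0.3992]
tcp_rot: [2.007, 2.412, -0.002]
ft_force: [0.1, -0.5, -1.0]
grip_width: 0.083
```

Run:
```python
from h import *
s=snapshot("scene"); cv2.imwrite("pics/s6.png",cv2.resize(s["image"][140:340,200:400,::-1],None,fx=3,fy=3))
W=cloud(s)
for n,b in(("carton top",(.456,.161,.12)),("red top",(.437,.335,.0745))):
    m=(abs(W-np.array(b))<[.065,.065,.007]).all(-1)
    k,l,st,_=cv2.connectedComponentsWithStats(m.astype(np.uint8)); P=W[l==1+st[1:,4].argmax()]
    print(n,len(P),cv2.minAreaRect((P[:,:2]*1000).astype(np.float32)),np.median(P[:,2]))
```

```text
carton top 530 ((454.9967041015625, 159.26126098632812), (64.4892807006836, 95.72503662109375), 11.02352237701416) 0.11947853910883828
red top 426 ((435.47113037109375, 335.65234375), (95.68769836425781, 65.99716186523438), 5.673970699310303) 0.07448944084226185
```

View pics/s6.png

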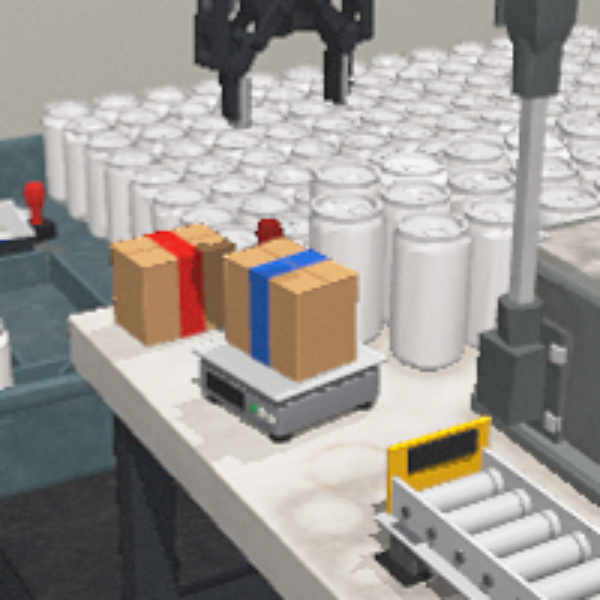

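The carton stands upright and centred on the platform (crop 290,310). The red carton is unmoved (175,285), and the gripper is clear above.

```bash
python3 -c "
from cell import *
print(hand_in())"
```

```text
the job is handed in; nothing more can be done
None
```

I rolled the blue-banded carton along the lane to the yellow stop, then lifted it across the robot's side of the seamer and set it on the scale. I released it there, backed the gripper off straight up and handed the job in at about 14 s of the 51 s; no verdict was reported.

- **At the stop:** it stayed down on the rollers all the way. I felt about 11 N of contact and held it there for over 0.5 s.
- **On the scale:** the top face centres at (0.455, 0.159) m against the platform's (0.456, 0.161) m, about 2 mm off. It is turned 11.0° against the platform's 10.5°, and its top is at z = 0.1195 m, as expected for standing flat. Landing force was about 9.5 N.
- **Red carton:** it measured within about 2 mm of its starting position.
- **Clearance:** the gripper was clear of everything when I handed in.
- **Check that failed:** at the stop the network mistook the scale for the blue carton, because the gripper hid the carton. I ignored that result and relied on the contact force and the depth images.

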